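# Comparator plate over the latch for the record shot

## Robot

A 6-joint arm with a two-finger parallel gripper is mounted at the origin on the work surface. World frame = base frame: x ahead of the robot, y to its left, z up, the work surface at z = 0. Lengths are in m, angles in rad, forces in N, time in s.
With the tool pointing down it reaches from about 0.35 to 0.875 m from the base axis. Payload 4.2 kg.
Tool frame: the origin (TCP) lies between the finger pads; the fingertips stand 25 mm ahead of it and the grasp point (between the pads) lies 6 mm ahead of it; z points along the fingers, y is the line along which they close (so a half turn about z gives the same grasp; the last joint's range is limited). The gripper opens to 87 mm and grips with 3 to 60 N. Pads are 19 mm wide; open, the fingers measure 117 mm over their backs; the gripper's body (75 mm by 190 mm) begins 51 mm behind the grasp point.
Start: joints at [-0.971, 0.385, 0.008, 0, -1.194, -0.259], TCP at [0.209, -0.589, 0.215] pointing down, gripper open.
Joint ranges: [-3.14, 3.14], [-1.21, 2.06], [-1.07, 1.41], [-3.16, 2.05], [-2.99, -0.16], [-3.1, 3.1]. Speed limits (rad/s): [2.79, 2.79, 3.14, 3.14, 3.14, 3.14].

## Interface

Orientations are given as a unit quaternion [x, y, z, w].
In Python, from bench import ctrl, hand, planner, eyes, workorder gives the robot as it stands. Calls block until the motion is done:
- ctrl.movep(position, orientation): joint-space move of the TCP to a pose.
- ctrl.move_linear(position, ori=None, velocity=0.15, max_force=None): straight line of the TCP; ori=None keeps the orientation; velocity is the mean speed in m/s. With max_force (N) it stops when the force on the tool has changed by that much, and returns True; else False.
- ctrl.set_joints(angles): joint-space move.
- hand.gripper_to(opening, newtons=None): opening from 0.0 (shut) to 1.0 (fully open); newtons is the grip in N (None keeps the last); returns when the fingers have stopped.
- ctrl.sleep(seconds).
- planner.ik(position, orientation): joint angles nearest the present ones, or None.
- eyes.camera(name): name is "scene" or "top" or "wrist"; returns the picture (480x640x3 uint8, red, green, blue); there is no depth.
- eyes.camera_model(name): a dict with "intrinsics" (3x3 intrinsics, pixels), "k1" (the pictures are not rectified: a ray, as slopes to the right and down, at radius r is drawn at 1 + k1 r^2 times it, then the intrinsics apply), "position" and "rotation" of the camera in the world; the wrist camera has in their place "hand_eye" (4x4, takes a point from camera to tool coordinates, whose origin is the TCP and whose axes are the flange's). Camera axes: x right, y up, looking along -z (the intrinsics and any distortion apply to the point x, -y, -z); pixel columns grow to the right and rows downward; lengths in m; the calibration is good to about 2 mm. A picture is of the moment at which its call begins: read the wrist's pose just before it. camera_model takes no time and is no camera call.
A pose or a line that the arm cannot do raises ctrl.IKError and nothing moves.
- workorder.finish_job(): hands the job in; it is judged then, once.
Readings, each from a call of its own:
- ctrl.current_time_s(): time.
- ctrl.current_joints(): joint angles.
- ctrl.current_qd(): joint speeds.
- ctrl.current_tau(): joint torques, N m.
- ctrl.current_position(): TCP position.
- ctrl.current_eef_rot(): TCP orientation.
- ctrl.current_contact_force(): force on the tool from outside, world axes, zero at the start.
- ctrl.current_ft_torque(): the same for the moment, N m.
- ctrl.current_gripper_width(): opening from 0.0 (shut) to 1.0 (fully open).
- ctrl.current_finger_force(): force on a finger pad.
Only numpy, scipy, OpenCV 4.12 (cv2) and the standard library are available. Lean on these libraries where they do the work, as an engineer would, in place of code of your own. Each camera call takes 0.05 s, during which the arm holds its last target. There are 200 camera calls.

## Task

Push the grey cast latch body across the table, without lifting it, until it stands in the middle of the painted ring. Then find the steel comparator plate that stands with its frosted end (the end with the small corner notch) upward, draw it out of its white nylon block by the frosted end, and turn it level with the paper label facing up. Finish still holding it so, at rest, with the middle of its polished end about 5 cm above the middle of the latch body and touching nothing but the gripper; leave the other plate, the cam follower and the striker pin where they are.

Things in the scene. Friction and masses are not known exactly. Their poses are not given: they have to be found in the camera images.
- latch_center (a point): Grey cast latch body, loose, about 0.6 kg: base 76 x 56 mm and 16 mm high, with two cheeks on it up to 45 mm high. The point is its centre, 22.5 mm above its underside; x runs along the 76 mm side, y along the 56 mm side, z up. It slides on the table when pushed low down.
- ring_center (a point): Centre of a thin black ring painted flat on the table (inner diameter 136 mm, outer 152 mm): where the latch body has to stand. The latch may stand turned any way in it.
- plate_frosted (a point): Centre of the frosted (matt pale grey) end, the upper 40 mm of the wanted loose steel plate, 0.14 kg, 100 x 32 x 6 mm, upright in a block's slot (24 mm deep in it, top 111 mm above the table). z: up along the plate to the frosted end; y: across the 32 mm width (grip so); x: out of the face with the paper label. Notch 12 x 12 mm in the top corner on +y: label facing you, it is upper right.
- plate_polished (a point): Middle of the wanted plate's polished end, 30 mm from its lower end and 50 mm below plate_frosted along the plate; same axes. This point has to finish over the latch body. The paper label (22 x 24 mm) sits on the frosted end, on one face only.
- spare_center (a point): Centre of the other plate, same size and looks, but standing in the other block with its frosted, notched end down, so that a plain polished end with no notch shows at the top, 111 mm above the table. Leave it.
- block1: White nylon guide block, fixed, 50 x 70 x 35 mm (x, y, z); origin at the centre of its underside. Slot in the middle of its top, 7.5 mm (x) by 33.5 mm (y), 24 mm deep. Holds one of the two plates: either may be in either place.
- block2: White nylon guide block, the same as block1, holding the other plate.
- follower: Bronze cam follower (roller in a fork), loose, 50 x 33 mm, 43 mm high; origin at the centre of its underside. Leave it.
- striker: Polished steel striker pin standing on its 40 mm round foot, loose, 54 mm high; origin at the centre of its underside. Leave it.
- control_box: Cream steel control box, fixed, 104 x 154 mm, 75 mm high, with a red push button on top (to about 105 mm); origin at the centre of its underside. Not needed.

How it is judged:
By the outcome, as a careful person would: the job done as asked, in the order asked, and still so for the second after the job is handed in, while the arm keeps its last pose, push and grip.
It also fails if it takes over 72 s, if anything falls off the work surface, if the arm or the gripper's body presses on something with over 40 N, if the wrist force passes 120 N, or if a joint passes its speed limit or range.

## Working session

There is one attempt and no reset: what is moved stays moved. The work goes in short steps, each a Python script; the robot and the scene stay as the last script left them, time stands still between calls to the robot, and variables do not carry over. Pictures are saved under pics/ and viewed, at most 10 in all, crops included, and the job is handed in when it is done.

```bash
ls; mkdir -p pics
cat > h.py <<'E'
import numpy as np, cv2
from bench import ctrl, hand, planner, eyes, workorder
from scipy.spatial.transform import Rotation as R
def model(name, pos=None, quat=None):
    m=eyes.camera_model(name)
    if name=='wrist':
        T=np.eye(4);T[:3,:3]=R.from_quat(quat).as_matrix();T[:3,3]=pos
        T=T@np.array(m['hand_eye']);return np.array(m['intrinsics']),m['k1'],T[:3,3],T[:3,:3]
    return np.array(m['intrinsics']),m['k1'],np.array(m['position']),np.array(m['rotation'])
def ray(M,px):
    K,k1,p,Rm=M
    d=np.array([(px[0]-K[0,2])/K[0,0],(px[1]-K[1,2])/K[1,1]]);u=d.copy()
    for _ in range(20): u=d/(1+k1*(u@u))
    return p,Rm@np.array([u[0],-u[1],-1])
def onz(M,px,z):
    p,d=ray(M,px);return p+d*(z-p[2])/d[2]
def proj(M,X):
    K,k1,p,Rm=M
    c=Rm.T@(np.array(X)-p);u=np.array([c[0],-c[1]])/-c[2];u=u*(1+k1*(u@u))
    return np.array([K[0,0]*u[0]+K[0,2],K[1,1]*u[1]+K[1,2]])
def snap(name,fn):
    pos,q=ctrl.current_position(),ctrl.current_eef_rot()
    im=eyes.camera(name);cv2.imwrite('pics/'+fn,im[:,:,::-1]);return im,model(name,pos,q)
E
python3 - <<'E'
from h import *
for n in('scene','top'):
    im,M=snap(n,n+'0.png');print(n,M)
print(ctrl.current_time_s(),ctrl.current_eef_rot(),eyes.camera_model('wrist'))
E
```

```text
pics
scene (array([[461.1585005 ,   0.        , 317.77174824],
       [  0.        , 461.1585005 , 236.53234236],
       [  0.        ,   0.        ,   1.        ]]), 0.005540810661822433, array([ 1.18987822, -0.2645839 ,  0.70199251]), array([0.32883683, 0.21326088, 0.52385727, 0.75628017]))
top (array([[459.85125618,   0.        , 313.46929628],
       [  0.        , 459.85125618, 248.37464351],
       [  0.        ,   0.        ,   1.        ]]), -0.05506614759570161, array([ 0.47780353, -0.02345558,  0.80872087]), array([ 0.07000336, -0.05767075, -0.69968956,  0.70866645]))
0.1 [-1.69469618e-01  9.85534919e-01  9.63104610e-04 -2.08770388e-04] {'intrinsics': array([[424.9948295 ,   0.        , 321.7007061 ],
       [  0.        , 424.9948295 , 240.21827758],
       [  0.        ,   0.        ,   1.        ]]), 'k1': -0.09245872420169789, 'hand_eye': array([[ 4.47890384e-04,  9.58067695e-01,  2.86541604e-01,
         7.92714669e-02],
       [ 9.99999878e-01, -4.88980789e-04,  7.18442549e-05,
        -1.61281197e-03],
       [ 2.08944999e-04,  2.86541536e-01, -9.58067797e-01,
        -1.70389268e-01],
       [ 0.00000000e+00,  0.00000000e+00,  0.00000000e+00,
         1.00000000e+00]])}
```

```bash
sed -i "s/np.array(m\['rotation'\])$/R.from_quat(m['rotation']).as_matrix()/" h.py; grep -n rotation h.py
```

```text
9:    return np.array(m['intrinsics']),m['k1'],np.array(m['position']),R.from_quat(m['rotation']).as_matrix()
```

View pics/top0.png

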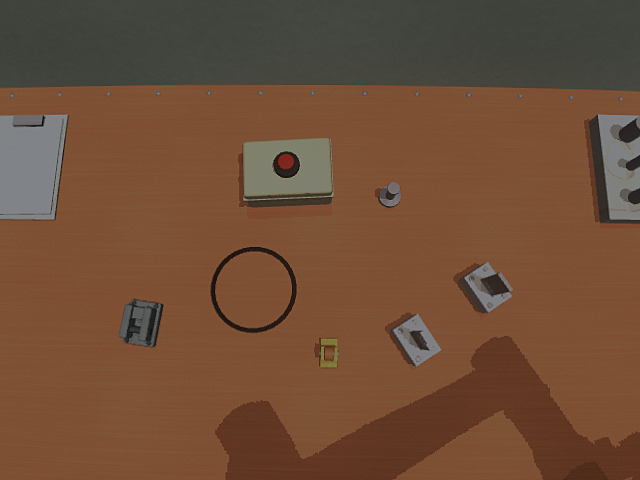

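View pics/scene0.png

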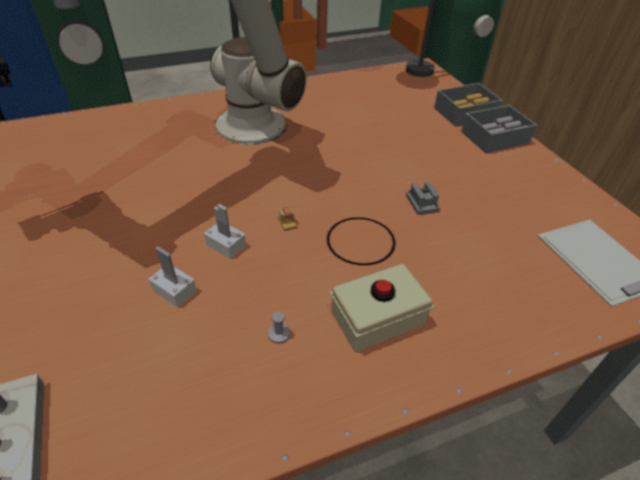

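The top picture shows the latch at (142,323), ring at (254,289), follower (329,353), striker (390,195), blocks at (416,340) and (488,287). The scene picture shows plates at (222,222) and (166,266), too small to tell apart. Now I'll measure.

Run:
```python
from h import *
M=model('top');im=cv2.imread('pics/top0.png');S=model('scene')
hsv=cv2.cvtColor(im,cv2.COLOR_BGR2HSV)
# ring
dark=((hsv[:,:,2]<60)*255).astype(np.uint8);m=np.zeros_like(dark);m[235:345,200:310]=dark[235:345,200:310]
ys,xs=np.nonzero(m);P=np.array([onz(M,(x,y),0)[:2] for x,y in zip(xs,ys)])
A=np.c_[2*P,np.ones(len(P))];s=np.linalg.lstsq(A,(P**2).sum(1),rcond=None)[0]
print('ring',s[:2],'r',np.sqrt(s[2]+s[0]**2+s[1]**2),len(P))
notwood=((hsv[:,:,1]<90)*255).astype(np.uint8)
def obj(name,x0,y0,x1,y1,z,mask=notwood):
    m=np.zeros_like(mask);m[y0:y1,x0:x1]=mask[y0:y1,x0:x1]
    c=max(cv2.findContours(m,0,2)[0],key=cv2.contourArea)
    Q=np.array([onz(M,p[0],z)[:2] for p in c]).astype(np.float32)
    r=cv2.minAreaRect(Q*1000);b=cv2.minAreaRect(c)
    print(name,np.round(r[0],1),np.round(r[1],1),round(r[2],1),cv2.boundingRect(c))
obj('latch',110,285,175,360,0.016)
obj('b1',385,305,450,375,0.035);obj('b2',455,255,520,320,0.035)
obj('striker',370,175,410,215,0.01)
obj('box',230,130,340,210,0.075,((hsv[:,:,0]<40)&(hsv[:,:,0]>18)&(hsv[:,:,2]>80)).astype(np.uint8)*255)
obj('foll',310,330,350,375,0.0,((hsv[:,:,0]>16)).astype(np.uint8)*255)
sc=cv2.imread('pics/scene0.png')
a=cv2.resize(sc[195:315,140:260],None,fx=5,fy=5,interpolation=2)
cv2.imwrite('pics/crop0.png',a)
t=np.hstack([cv2.resize(im[x:x+75,y:y+75],(400,400),interpolation=2) for x,y in((303,380),(253,450))])
cv2.imwrite('pics/crop1.png',t)
cv2.imwrite('pics/crop2.png',np.hstack([cv2.resize(im[285:360,105:180],(400,400),interpolation=2)]))
```

```text
ring [0.55202416 0.09742244] r 0.07216387847748626 1015
latch [489.6 289.6] [67.4 75.6] 82.3 (119, 299, 44, 48)
b1 [ 467.7 -179.7] [72.  54.6] 32.5 (391, 314, 51, 53)
b2 [ 556.8 -302.8] [72.  69.3] 33.7 (458, 262, 55, 51)
striker [ 725.1 -144.1] [45.1 38.1] 0.7 (379, 182, 22, 25)
box [747.8  36.6] [104.8 149.9] 3.2 (243, 138, 91, 63)
foll [443.8 -37.6] [49.1 31. ] 0.7 (320, 338, 19, 30)
```

View pics/crop0.png

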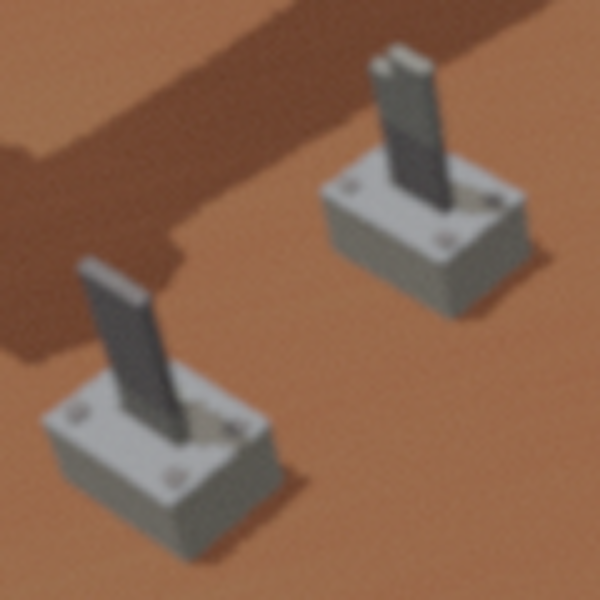

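View pics/crop1.png

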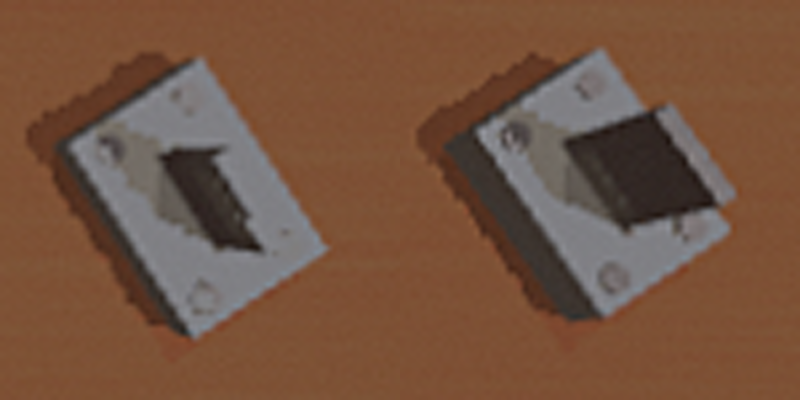

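The near block (b1, crop at (410,130)) holds the wanted plate. Its top is pale with a notch at the left as seen from the scene camera, with no label on that face, so the label faces away from that camera. The other plate has a plain polished top. Next I'll go above the latch and look.

```bash
cat >> h.py <<'E'
def down(a):  # tool down, tool x at world angle a (deg)
    c,s=np.cos(np.radians(a)),np.sin(np.radians(a))
    return R.from_matrix(np.array([[c,s,0],[s,-c,0],[0,0,-1]])).as_quat()
E
python3 - <<'E'
from h import *
for a in(82.3,-97.7):print(a,planner.ik([.49,.29,.2],down(a)))
for a in(-7.7,172.3):print(a,planner.ik([.46,.11,.1],down(a)))
q0=np.array(ctrl.current_joints())
a=min((82.3,-97.7),key=lambda a:np.abs(np.array(planner.ik([.49,.29,.2],down(a)))-q0).max())
print(a)
ctrl.movep([.49,.29,.2],down(a))
im,M=snap('wrist','w0.png');print(ctrl.current_time_s(),ctrl.current_joints());np.save('M0.npy',np.array([ctrl.current_position(),ctrl.current_eef_rot()],dtype=object),allow_pickle=True)
E
```

```text
82.3 [ 0.81887025  0.30175131 -0.15469868  0.         -1.11434633  2.18833205]
-97.7 [ 0.81887025  0.30175131 -0.15469868  0.         -1.11434633 -0.95326061]
-7.7 [ 0.57937067  0.25412856 -0.51476613  0.         -0.80190163  0.85703531]
172.3 [ 0.57937067  0.25412856 -0.51476613  0.         -0.80190163 -2.28455735]
-97.7
3.375 [ 8.17795985e-01  3.01763415e-01 -1.54708264e-01  7.83139855e-05
 -1.11436522e+00 -9.53231990e-01]
```

View pics/w0.png

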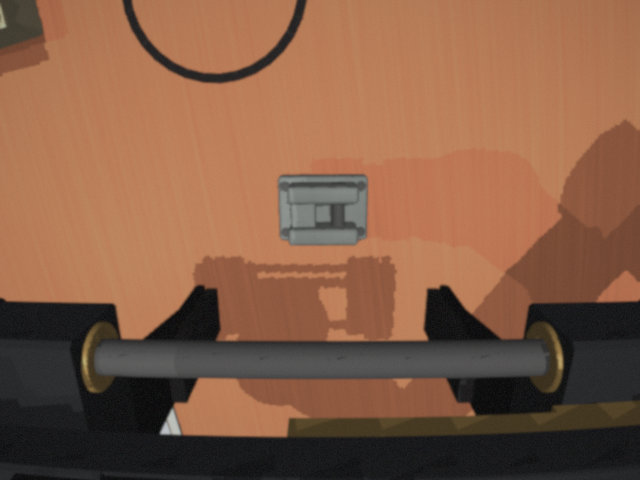

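The wrist view shows the latch square to the tool. Its base corners are at about (279,176), (368,176), (367,240) and (280,240), and the ring's near arc is above it at (215,78).

Run:
```python
from h import *
M=model('wrist',ctrl.current_position(),ctrl.current_eef_rot())
P=np.array([onz(M,p,.016)[:2] for p in((279,176),(368,176),(367,240),(280,240))]);print(P*1000)
for i in range(4):d=P[(i+1)%4]-P[i];print(np.hypot(*d)*1000,np.degrees(np.arctan2(d[1],d[0])))
print(P.mean(0)*1000, onz(M,(215,78),0),ctrl.current_position())
im=cv2.imread('pics/w0.png');hsv=cv2.cvtColor(im,cv2.COLOR_BGR2HSV);m=((hsv[:,:,1]<70)*255).astype(np.uint8);k=np.zeros_like(m);k[165:255,260:390]=m[165:255,260:390]
c=max(cv2.findContours(k,0,2)[0],key=cv2.contourArea);print(cv2.boundingRect(c),cv2.minAreaRect(c))
```

```text
[[521.84896612 254.39344406]
 [448.18609591 264.3893906 ]
 [454.91190037 319.78218405]
 [530.00689213 309.57917364]]
74.33799428464853 172.27224686940528
55.79962376086689 83.07702335432035
75.784953712629 -7.737287765174486
55.78545066626067 -98.40894785990885
[488.73846363 287.03604809] [0.56364608 0.16797346 0.        ] [0.49032413 0.28945489 0.20000099]
(278, 175, 90, 70) ((322.5, 209.5), (69.0, 89.0), 90.0)
```

Run:
```python
from h import *
L=np.array([.4889,.287]);G=np.array([.552,.0974])
p1=np.array([np.cos(np.radians(-97.7)),np.sin(np.radians(-97.7))])
Z=.033
P=lambda xy,z:[xy[0],xy[1],z]
hand.gripper_to(.345)
s=L-p1*.062
ctrl.movep(P(s,.11),down(-97.7))
print(ctrl.move_linear(P(s,Z),velocity=.12,max_force=25))
e=L+p1*((G-L)@p1-.0375)
print(ctrl.move_linear(P(e,Z),velocity=.08,max_force=30),ctrl.current_contact_force())
b=e-p1*.02
ctrl.move_linear(P(b,Z),velocity=.1)
ctrl.move_linear(P(b,.2),velocity=.25)
T1=L+p1*((G-L)@p1);print(T1)
im,M=snap('wrist','w1.png');print(ctrl.current_time_s(),ctrl.current_position(),ctrl.current_eef_rot())
print(proj(M,[*T1,.016]))
```

```text
False
False [-0.03283049  2.90884117  0.40240779]
[0.46485807 0.10918205]
9.7417 [0.47130565 0.16535755 0.19805649] [-6.57807319e-01  7.53183369e-01  4.72222213e-04 -2.02979030e-03]
[320.18567759 144.51170752]
```

View pics/w1.png

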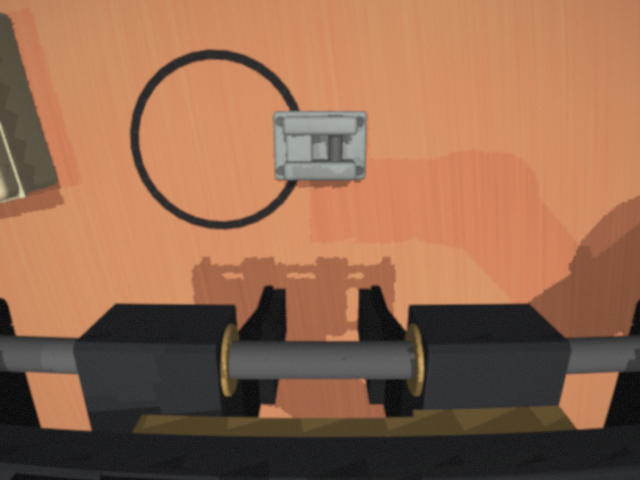

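The latch moved straight as planned (base centre (320,146), expected (320,145)), and the ring centre is near (217,139). Second push, along its x axis.

Run:
```python
from h import *
L=np.array([.4648,.1100]);G=np.array([.552,.0974])
p=np.array([np.cos(np.radians(-7.7)),np.sin(np.radians(-7.7))])
Z=.033
P=lambda xy,z:[xy[0],xy[1],z]
hand.gripper_to(.22)
s=L-p*.068
ctrl.movep(P(s,.12),down(-7.7))
print(ctrl.move_linear(P(s,Z),velocity=.12,max_force=25))
e=L+p*((G-L)@p-.0475)
print(ctrl.move_linear(P(e,Z),velocity=.07,max_force=30),ctrl.current_contact_force())
b=e-p*.02
ctrl.move_linear(P(b,Z),velocity=.1)
ctrl.move_linear(P(b,.2),velocity=.25)
hand.gripper_to(1.0)
im,M=snap('wrist','w2.png');print(ctrl.current_time_s(),proj(M,[*G,0.016]))
np.save('M2.npy',np.r_[ctrl.current_position(),ctrl.current_eef_rot()])
# candidate poses for plate
yp=np.array([-np.cos(np.radians(32.5)),-np.sin(np.radians(32.5)),0]);zp=np.array([0,0,1.]);xp=np.cross(yp,zp)
C=np.array([.4677,-.1797,.091])
def pose(F,c,th,g=0):
    t=np.radians(th);x,y,z=F
    tz=-z*np.cos(t)-x*np.sin(t);tx=x*np.cos(t)-z*np.sin(t)
    return c+g*z-.006*tz, R.from_matrix(np.c_[tx,np.cross(tz,tx),tz]).as_quat()
for th in(0,15,30,45,60):
    pp,q=pose((xp,yp,zp),C,th);j=planner.ik(pp,q)
    print('grip',th,None if j is None else np.round(j,2))
    for a in(-60,-30,0,20,40,60,90):
        h=np.array([np.cos(np.radians(a)),np.sin(np.radians(a)),0]) # direction frosted->polished
        z=-h;x=np.array([0,0,1.]);y=np.cross(z,x)
        c=np.array([*G,.0725])+.05*z
        pp,q=pose((x,y,z),c,th);j2=planner.ik(pp,q)
        if j2 is not None:print('  fin',a,np.round(j2,2))
```

```text
False
False [-6.14457264  0.69218046  4.41967921]
16.7417 [320.58320086 128.85598686]
grip 0 [-0.04  0.3  -0.45  0.   -0.82 -2.53]
  fin -60 [ 0.98  0.91 -0.75  1.12 -1.53 -1.65]
  fin 20 [-0.57  1.23 -0.92 -2.14 -1.91 -1.09]
  fin 40 [-0.62  0.94 -0.63 -1.83 -1.57 -1.57]
  fin 60 [-0.54  0.87 -0.34 -1.56 -1.58 -1.93]
  fin 90 [-0.38  0.94  0.08 -1.27 -1.82 -2.24]
grip 15 [ 0.07  0.22 -0.78  0.49 -0.5  -3.07]
  fin -60 [ 0.96  0.76 -0.78  1.13 -1.33 -1.53]
  fin 20 [-0.59  0.87 -0.99 -2.24 -1.48 -1.34]
  fin 40 [-0.57  0.67 -0.65 -1.8  -1.24 -1.82]
  fin 60 [-0.48  0.68 -0.37 -1.47 -1.33 -2.11]
  fin 90 [-0.34  0.8   0.03 -1.15 -1.62 -2.32]
grip 30 None
  fin -60 [ 0.91  0.61 -0.78  1.1  -1.12 -1.39]
  fin 20 [-0.45  0.43 -0.86 -2.19 -0.87 -1.83]
  fin 40 [-0.4   0.43 -0.59 -1.66 -0.89 -2.22]
  fin 60 [-0.36  0.51 -0.36 -1.33 -1.08 -2.38]
  fin 90 [-0.25  0.67 -0.01 -1.01 -1.42 -2.43]
grip 45 None
  fin -60 [ 0.85  0.49 -0.76  1.   -0.92 -1.19]
  fin 0 [-0.2   0.24 -0.92 -2.77 -0.39 -1.77]
  fin 20 [ 0.03  0.21 -0.6  -1.54 -0.23 -2.94]
  fin 40 [-0.1   0.28 -0.5  -1.27 -0.56 -2.86]
  fin 60 [-0.16  0.38 -0.35 -1.07 -0.85 -2.76]
  fin 90 [-0.13  0.55 -0.07 -0.84 -1.23 -2.6 ]
grip 60 None
  fin -60 [ 0.78  0.41 -0.7   0.77 -0.77 -0.9 ]
  fin -30 [ 0.51  0.26 -1.01  1.55 -0.44 -0.95]
  fin 40 [ 0.24  0.24 -0.53 -0.62 -0.39  2.56]
  fin 60 [ 0.09  0.32 -0.37 -0.7  -0.69  3.04]
  fin 90 [ 0.03  0.47 -0.14 -0.62 -1.04 -2.83]
```

View pics/w2.png

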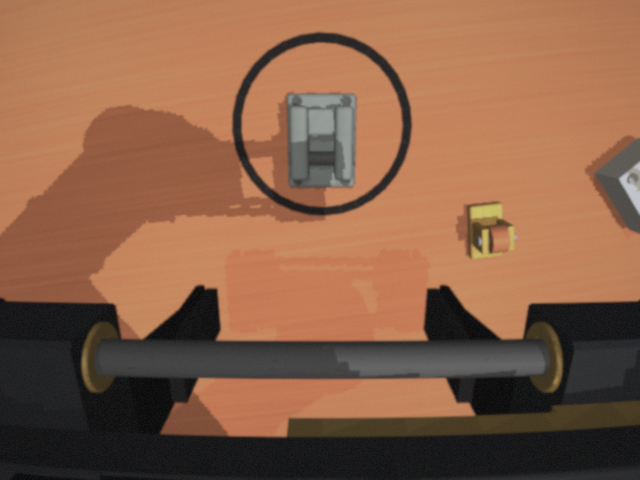

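The wrist view shows the latch (base 288–355 by 94–187) inside the ring (centre about (322,123)), seemingly slightly short. I'll measure the offset.

Run:
```python
from h import *
v=np.load('M2.npy');M=model('wrist',v[:3],v[3:]);print(v)
P=np.array([onz(M,p,.016)[:2] for p in((288.5,94),(355,94),(355,187),(289.5,187))]);print(P*1000,P.mean(0)*1000)
for i in range(4):d=P[(i+1)%4]-P[i];print(np.hypot(*d)*1000,np.degrees(np.arctan2(d[1],d[0])))
im=cv2.imread('pics/w2.png');g=im.max(2);m=(g<60);ys,xs=np.nonzero(m)
Q=np.array([onz(M,(x,y),0)[:2] for x,y in zip(xs,ys) if 25<y<220 and 225<x<420])
r=np.hypot(*(Q-[.552,.0974]).T);Q=Q[(r>.06)&(r<.085)]
A=np.c_[2*Q,np.ones(len(Q))];s=np.linalg.lstsq(A,(Q**2).sum(1),rcond=None)[0];print('ring',s[:2],np.sqrt(s[2]+s[:2]@s[:2]),len(Q))
```

```text
[ 4.85202862e-01  1.07238133e-01  2.00012344e-01  9.97744984e-01
 -6.71189043e-02  2.82169241e-07  1.85665602e-05]
[[582.48662129 119.0648048 ]
 [575.40695747  66.49378862]
 [500.82652359  75.09311499]
 [508.17975137 129.66634105]] [541.72496343  97.57951236]
53.045578343879434 -97.66979755773741
75.07455982553947 173.42268638777833
55.06638685355396 82.32615072071422
75.05933311614434 -8.119726367618698
ring [0.55247647 0.09654628] 0.07232806622986014 3414
```

Run:
```python
from h import *
v=np.load('M2.npy')
p=np.array([np.cos(np.radians(-7.7)),np.sin(np.radians(-7.7))]);P=lambda xy,z:[xy[0],xy[1],z]
hand.gripper_to(.22)
b=v[:2];print(ctrl.move_linear(P(b,.033),velocity=.2,max_force=25))
print(ctrl.move_linear(P(b+.0305*p,.033),velocity=.05,max_force=30),ctrl.current_position(),ctrl.current_contact_force())
ctrl.move_linear(P(b,.033),velocity=.1)
ctrl.move_linear(P(b,.2),velocity=.3)
hand.gripper_to(.7)
im,M=snap('wrist','w3.png')
hsv=cv2.cvtColor(im[:,:,::-1],cv2.COLOR_BGR2HSV);m=((hsv[:,:,1]<70)*255).astype(np.uint8);k=np.zeros_like(m);k[50:200,270:375]=m[50:200,270:375]
n,l,st,c=cv2.connectedComponentsWithStats(k);i=st[1:,4].argmax()+1;x,y,w,h,_=st[i];print(st[i])
C=np.mean([onz(M,q,.016) for q in((x,y),(x+w,y),(x,y+h),(x+w,y+h))],0);print(C,ctrl.current_time_s())
np.save('latch.npy',C)
```

```text
False
False [0.51466268 0.10247475 0.03286554] [-4.73871323 -0.77337344  3.10097701]
[ 288   79   70   94 6329]
[0.55312667 0.09522853 0.016     ] 21.9417
```

The latch is at (0.553, 0.095), centred in the ring to within 2 mm. Now the pre-grasp over the plate, tool tilted 12° from the label side, and a look.

```bash
cat >> h.py <<'E'
def frame(a):  # upright plate, y axis at angle a+180 deg
    y=-np.array([np.cos(np.radians(a)),np.sin(np.radians(a)),0]);z=np.array([0,0,1.]);return np.cross(y,z),y,z
def pose(F,c,th,back=0):
    t=np.radians(th);x,y,z=F
    tz=-z*np.cos(t)-x*np.sin(t);tx=x*np.cos(t)-z*np.sin(t)
    return c-(.006+back)*tz, R.from_matrix(np.c_[tx,np.cross(tz,tx),tz]).as_quat()
E
python3 - <<'E'
from h import *
C=np.array([.4677,-.1797,.091])
for th in (8,12):
    p,q=pose(frame(32.5),C,th);print(np.round(planner.ik(p,q),2))
p,q=pose(frame(32.5),C,12,.1)
print(np.round(planner.ik(p,q),2))
ctrl.movep(p,q)
im,M=snap('wrist','w4.png');np.save('M4.npy',np.r_[ctrl.current_position(),ctrl.current_eef_rot()]);print(ctrl.current_time_s())
F=frame(32.5)
for s in(-1,1):
    print('top',proj(M,C+F[2]*.02+F[1]*.016*s),'mid',proj(M,C-F[2]*.02+F[1]*.016*s))
for u,v in((-.025,-.035),(.025,-.035),(.025,.035),(-.025,.035)):print(proj(M,[*(C+F[0]*u+F[1]*v)[:2],.035]))
E
```

```text
[ 0.03  0.25 -0.61  0.2  -0.65 -2.76]
[ 0.06  0.23 -0.7   0.35 -0.56 -2.93]
[ 0.12  0.08 -0.57  0.25 -0.85 -2.85]
25.1167
top [347.97052784 247.24923938] mid [344.96273377 219.6290405 ]
top [297.45653893 247.20617684] mid [300.28070294 219.58988558]
[365.22628095 227.91724413]
[368.37678218 169.68186197]
[276.83742186 169.59815638]
[279.77807922 227.84307305]
```

View pics/w4.png

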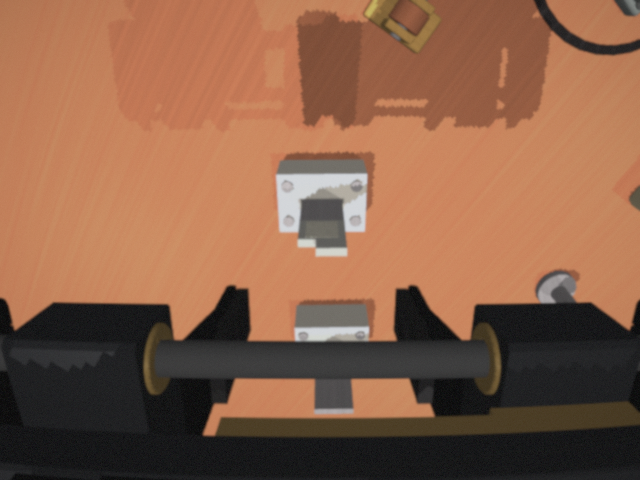

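The wrist view shows the block top with corners (277,172), (366,172), (368,232), (277,232). The plate top spans columns 298–347 with the notch on the left, as predicted, and the label is on the face towards the camera at (321,232). I'll apply the small correction and grasp.

Run:
```python
from h import *
v=np.load('M4.npy');M=model('wrist',v[:3],v[3:]);F=frame(32.5)
B=np.array([onz(M,p,.035) for p in((277,172),(366.5,172),(368,232),(277,232))]);c=B.mean(0)
print(B*1000,c,[np.hypot(*(B[i]-B[i-1])[:2]) for i in range(4)])
t=np.array([onz(M,p,.111) for p in((347.5,248),(347.5,256),(298,244))]);print((t-c)@np.c_[F]. T if False else [(np.dot(a-c,F[0]),np.dot(a-c,F[1])) for a in t])
C=np.array([c[0],c[1],.089])
p,q=pose(F,C,12);p1,_=pose(F,C,12,.1)
ctrl.move_linear(p1,q,velocity=.1)
r=ctrl.move_linear(p,q,velocity=.1,max_force=12);print('touch',r,ctrl.current_position()-p)
if not r:
    hand.gripper_to(0,50);print(ctrl.current_gripper_width()*87,ctrl.current_finger_force(),ctrl.current_contact_force(),ctrl.current_time_s())
    np.save('C.npy',C)
```

```text
[[ 425.83262996 -179.02888961   35.        ]
 [ 483.67089087 -142.1083524    35.        ]
 [ 514.77935079 -183.82366393   35.        ]
 [ 451.61109471 -224.15406625   35.        ]] [ 0.46897349 -0.18227874  0.035     ] [np.float64(0.05196932567946195), np.float64(0.06861771267068328), np.float64(0.052037520061913145), np.float64(0.07494511277034518)]
[(np.float64(0.0023085675229707146), np.float64(-0.016047615845351658)), (np.float64(-0.0035949554363176083), np.float64(-0.016225604405813464)), (np.float64(0.005182980663756767), np.float64(0.015264793956745064))]
touch False [4.79054880e-04 5.24219664e-05 5.39512697e-04]
18.240372775487693 50.00446145888418 [1.75938549 1.01357285 1.31589457] 27.325
```

Width 18 mm instead of 32 mm, so something is off. I'll look.

Run:
```python
from h import *
im,M=snap('wrist','w5.png');s,MS=snap('scene','s5.png')
print(ctrl.current_gripper_width(),ctrl.current_finger_force(),ctrl.current_position())
c=np.load('C.npy');u,v=proj(MS,c).astype(int);print(u,v)
a=cv2.resize(im[180:420,160:480],(400,300));b=cv2.resize(s[max(v-60,0):v+60,u-80:u+80],(400,300),interpolation=2)
cv2.imwrite('pics/c5.png',np.hstack([a,b])[:,:,::-1])
```

```text
0.20322415455328113 50.01766807632521 [ 0.46891551 -0.18110602  0.09516644]
220 212
```

View pics/c5.png

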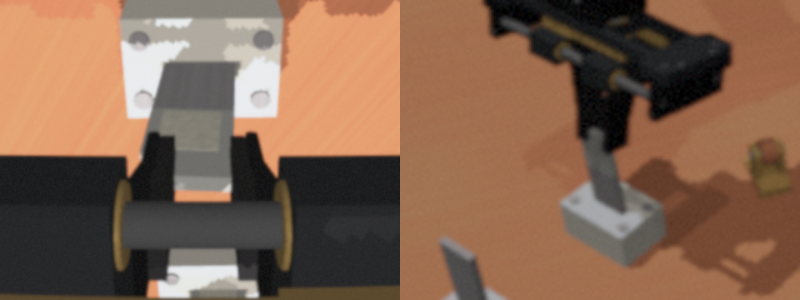

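The left finger closed inside the notch. Re-reading the finger pixels (tips at row 288, half-spacing 104 px at 43.5 mm) puts the real tips near tool z = -4 mm, about 29 mm shorter than stated. That also explains the short second push. I'll open, go 22 mm lower with a force guard, and regrip.

Run:
```python
from h import *
hand.gripper_to(.65,50);F=frame(32.5)
C=np.load('C.npy')
p,q=pose(F,C,12,-.0225)
r=ctrl.move_linear(p,q,velocity=.05,max_force=10);print('touch',r,ctrl.current_position()-p,ctrl.current_contact_force())
hand.gripper_to(0,50);print(ctrl.current_gripper_width()*87,ctrl.current_finger_force(),ctrl.current_contact_force(),ctrl.current_time_s())
im,M=snap('wrist','w6.png');cv2.imwrite('pics/c6.png',cv2.resize(im[180:420,160:480],(400,300))[:,:,::-1])
```

```text
touch False [-0.00012384 -0.00010432 -0.000322  ] [0.26642602 0.39546969 0.67540784]
31.30792555084859 49.99756316654384 [ 0.5012798  -0.04419898  0.47094418] 29.5167
```

```bash
cat > fin.py <<'E'
from h import *
def rel():
    C=np.load('C.npy');F=frame(32.5);p,q=pose(F,C,12,-.0225)
    Rt=R.from_quat(q).as_matrix();return Rt.T@np.c_[F],Rt.T@(np.array([C[0],C[1],.041])-p)
def final(a,pt):
    Rp,v=rel();h=np.array([np.cos(np.radians(a)),np.sin(np.radians(a)),0]);x=np.array([0,0,1.])
    F=np.c_[x,np.cross(-h,x),-h];Rt=F@Rp.T
    return np.array(pt)-Rt@v,R.from_matrix(Rt).as_quat()
E
python3 - <<'E'
from fin import *
L=np.load('latch.npy');P=ctrl.current_position()
print(rel()[1])
print(ctrl.move_linear(P+[0,0,.19],velocity=.12,max_force=40),ctrl.current_gripper_width()*87,ctrl.current_contact_force(),np.round(ctrl.current_joints(),2))
for a in(-100,-90,-75,-60,-45,-30):
  for z in(.25,.0725):
    j=planner.ik(*final(a,[L[0],L[1],z]));print(a,z,None if j is None else np.round(j,2))
eyes_im,M=snap('wrist','w7.png');print(ctrl.current_time_s())
E
```

```text
[ 9.97976116e-03 -1.27935856e-17  3.04510848e-02]
False 31.333329066159017 [ 0.32263655  0.54700072 -1.0026784 ] [ 0.06  0.06 -0.4   0.21 -1.02 -2.74]
-100 0.25 [ 0.78  0.76 -0.1   0.65 -1.94 -1.16]
-100 0.0725 [ 0.79  0.98 -0.14  0.6  -1.74 -1.31]
-90 0.25 [ 0.83  0.7  -0.26  0.75 -1.82 -1.16]
-90 0.0725 [ 0.84  0.93 -0.3   0.71 -1.62 -1.35]
-75 0.25 [ 0.89  0.59 -0.5   0.91 -1.65 -1.19]
-75 0.0725 [ 0.89  0.86 -0.55  0.92 -1.46 -1.44]
-60 0.25 [ 0.92  0.49 -0.74  1.13 -1.5  -1.25]
-60 0.0725 [ 0.9   0.79 -0.8   1.2  -1.36 -1.59]
-45 0.25 [ 0.86  0.38 -0.96  1.45 -1.38 -1.34]
-45 0.0725 [ 0.82  0.74 -1.02  1.58 -1.36 -1.76]
-30 0.25 None
-30 0.0725 None
31.35
```

The plate is held (force change ≈1.4 N, its weight). Moving to hover, then down to the final pose.

Run:
```python
from fin import *
L=np.load('latch.npy')
ctrl.movep(*final(-75,[L[0],L[1],.22]));print(ctrl.current_contact_force(),ctrl.current_gripper_width()*87,ctrl.current_time_s())
p,q=final(-75,[L[0],L[1],.0725])
r=ctrl.move_linear(p,q,velocity=.06,max_force=8);ctrl.sleep(.5)
print(r,ctrl.current_position()-p,ctrl.current_contact_force(),ctrl.current_gripper_width()*87,ctrl.current_time_s())
s,MS=snap('scene','s8.png');t,MT=snap('top','t8.png');w,MW=snap('wrist','w8.png')
S=cv2.resize(s[130:310,250:490],(400,300),interpolation=2);T=cv2.resize(t[210:360,150:350],(400,300),interpolation=2)
cv2.imwrite('pics/c8.png',np.vstack([np.hstack([S,T]),np.hstack([cv2.resize(w,(400,300)),np.zeros((300,400,3),np.uint8)])])[:,:,::-1])
# predicted plate points
h=np.array([np.cos(np.radians(-75)),np.sin(np.radians(-75)),0]);n=np.array([-h[1],h[0],0])
X=np.array([L[0],L[1],.0725])
for u in(.03,):
  for v in(-.016,.016):
    e=X+h*u+n*v;print('end corner: scene',proj(MS,e+[0,0,.003]),'top',proj(MT,e+[0,0,.003]),'wrist',proj(MW,e+[0,0,.003]))
print('latch top',proj(MT,[*L[:2],.016]),proj(MS,[*L[:2],.016]))
```

```text
[-0.01468237 -0.53648399 -0.95717953] 30.9950358491785 32.6917
False [-3.53617401e-06 -8.48846132e-06 -5.41834956e-06] [-0.06424325  0.23188557 -1.0851558 ] 31.127014470835093 35.8
end corner: scene [346.21659673 214.57656604] top [268.02883473 288.66461192] wrist [350.25071253 227.49989689]
end corner: scene [356.07562219 223.12725902] top [263.50546678 269.4416741 ] wrist [292.48526529 227.46275949]
latch top [253.0058698  287.18676966] [359.8712225  234.10033616]
```

View pics/c8.png

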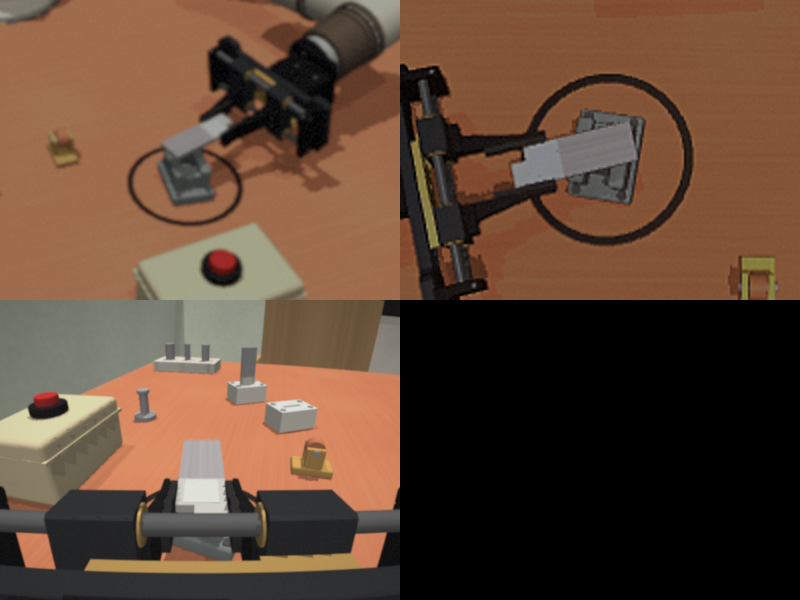

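The final views agree. Top view: the latch (253,288) is in the ring centre (255,289), and the plate's end corners (266,271) and (269,290) are within 3 px of prediction. Wrist view: the label faces up and the end corners sit at the predicted rows, so the plate is level. The tool carries only the plate's weight, so I'm handing in.

```bash
python3 -c "
from h import *
print(np.abs(ctrl.current_qd()).max());print(workorder.finish_job())"
```

```text
0.0015588309093162423
the job is handed in; nothing more can be done
None
```

I handed the job in at about 36 s: the latch body stands within about 2 mm of the ring's centre, and the wanted plate is held level, label up, with its polished end about 5 cm above the latch's middle (position good to about 4 mm). My first grip closed inside the plate's notch, so I opened, went 22 mm lower and regripped before drawing it out.

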